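Put the bone-measuring kit back in its shadow tray

TASK

Put the bone-measuring kit away: lay the caliper, the hand lens and the scraper each in its own cut-out of the foam tray, flat and fully down in the pocket. The scraper has been left lying across the other two pockets, so it has to come off first. Leave the specimen jar, the vial, the phone and the bone where they are.

Things in the scene. Friction and masses are not known exactly. Their poses are not given: they have to be found in the camera images.
- caliper: Digital caliper, shut, lying flat on the bench (underside at height 0) on or near a paper sheet; steel, 172 mm long, 150 g. Origin: underside, centre of the black housing; x along the beam to the jaws, z up. Housing (grip here, across y): 60 long, 28 wide, 18 high. 6 mm high: beam x -120 to 52, 16 wide; long jaws x 24 to 52, to y -50; short jaws x 32 to 48, to y +28.
- lens: Hand lens lying flat on the bench (underside at height 0) on or near a paper sheet; black bar handle, round steel rim; 163 mm long, 90 g. Origin: underside of the handle at its balance point, the place to grip; x along the handle to the lens, z up. Handle: x -65 to +35, 18 wide (y), 18 high. Round head: 64 across, 10 thick, centred at x +66.
- scraper: Bone scraper lying flat on top of the tray, across the other two pockets; black bar handle, steel blade off to one side; 155 mm long, 100 g. Origin: underside of the handle at the place to grip; x along the handle to the blade, z up. Handle: x -70 to +36, 22 wide (y), 18 high. Neck 14 wide, 6 thick, to x +52; blade x +52 to +85, y -36 to +12, 5 thick.
- tray: Fixed hard-foam shadow tray, 200 mm (x) by 250 mm (y), 14 high, grey over blue pocket floors. Origin: centre of its underside on the bench; x along the pockets to their head ends, z up. Pocket floors 6 mm, upper face 14 mm over the bench. Each pocket has its tool's outline with 3 mm play all round and takes one pose only. A seated tool's 18 mm high grip stands 10 mm proud.
- jar: Bystander: stoppered glass specimen jar, 54 mm across and 125 mm high, 400 g, standing on the bench between the tray and the paper. Origin: centre of its underside.
- vial: Bystander: small capped specimen vial, 30 mm across and 60 mm high, 70 g, standing on the bench close beside the tray's +y edge (the scraper's pocket). Origin: centre of its underside.
- phone: Bystander: black phone lying flat on the far side of the bench, 70 mm (x) by 145 mm (y), 9 mm thick. Origin: centre of its underside.
- bone: Bystander: small bone lying flat on the bench between the robot and the jar, 120 mm long (x), 34 mm wide and 20 mm high at the ends. Origin: centre of its underside.
- caliper_head (a point): A point of the caliper: the middle of the jaws' root, on the beam's centre line at x +38, underside.
- pocket_caliper (a point): Point on the floor of the caliper's pocket where the caliper's origin belongs when seated; its axes are the tray's, and the seated caliper's axes match them. In the tray's frame at x +30, y -64, height 6 mm.
- pocket_caliper_head (a point): Point on the floor of the caliper's pocket where the point caliper_head belongs when seated.
- lens_head (a point): A point of the lens: the centre of the round lens, x +66, underside.
- pocket_lens (a point): Point on the floor of the lens's pocket where the lens's origin belongs when seated; its axes are the tray's, and the seated lens's axes match them. In the tray's frame at x -10, y +12, height 6 mm.
- pocket_lens_head (a point): Point on the floor of the lens's pocket where the point lens_head belongs when seated.
- scraper_head (a point): A point of the scraper: the centre line's point x +68 in the blade, underside.
- pocket_scraper (a point): Point on the floor of the scraper's pocket where the scraper's origin belongs when seated; its axes are the tray's, and the seated scraper's axes match them. In the tray's frame at x -5, y +92, height 6 mm.
- pocket_scraper_head (a point): Point on the floor of the scraper's pocket where the point scraper_head belongs when seated.
Mind the look-alikes: they are no part of the job. Leave any red, turquoise or yellow look-alike of the scraper alone.

How it is judged:
At the end, for the whole second after the job is handed in: Each of the caliper, lens and scraper lies at rest (under 20 mm/s) right side up in its own pocket: its origin within 6 mm of its pocket point, its head point within 7 mm of the pocket's head point, tilted less than 0.08 rad (distance between caliper and pocket_caliper below 0.006 m and distance between caliper_head and pocket_caliper_head below 0.007 m and angle between each of caliper, lens, scraper's own z axis and vertical below 0.08 rad and linear speed of each of caliper, lens, scraper below 0.02 m/s and distance between lens and pocket_lens below 0.006 m and distance between lens_head and pocket_lens_head below 0.007 m and distance between scraper and pocket_scraper below 0.006 m and distance between scraper_head and pocket_scraper_head below 0.007 m); the robot touches nothing.
It fails at once if the jar is pushed more than 25 mm from its place or tipped over (distance of jar from where it was at the start of the episode above 0.025 m or angle between jar's own z axis and vertical above 0.4 rad).
It fails at once if the vial is pushed more than 25 mm from its place or tipped over (distance of vial from where it was at the start of the episode above 0.025 m or angle between vial's own z axis and vertical above 0.4 rad).
It fails at once if the phone is pushed more than 25 mm from its place or tipped over (distance of phone from where it was at the start of the episode above 0.025 m or angle between phone's own z axis and vertical above 0.4 rad).
It fails at once if the bone is pushed more than 25 mm from its place or tipped over (distance of bone from where it was at the start of the episode above 0.025 m or angle between bone's own z axis and vertical above 0.4 rad).
It also fails if it takes over 72 s, if anything falls off the work surface, if the arm or the gripper's body presses on something with over 40 N, if the wrist force passes 120 N, or if a joint passes its speed limit or range.

ROBOT

A 7-joint arm with a two-finger parallel gripper is mounted at the origin on the work surface. World frame = base frame: x ahead of the robot, y to its left, z up, the work surface at z = 0. Lengths are in m, angles in rad, forces in N, time in s.
With the tool pointing down it reaches from about 0.4 to 0.85 m from the base axis. Payload 4.5 kg.
Tool frame: the origin (TCP) lies where the fingers leave the gripper's body, on its centre line; the fingertips stand 64 mm ahead of it and the grasp point (between the pads) lies 45 mm ahead of it; z points along the fingers, y is the direction in which the jaws open and shut (so a half turn about z gives the same grasp; the last joint's range is limited). The gripper opens to 88 mm and grips with 3 to 60 N. Pads are 18 mm wide; open, the fingers measure 123 mm over their backs; the gripper's body (75 mm by 187 mm) begins 45 mm behind the grasp point.
Start: joints at [1.213, 0.689, -0.195, 1.565, 0.157, 0.902, -0.215], TCP at [0.239, -0.578, 0.303] pointing down, gripper open.
Joint ranges: [-3.01, 3.01], [-0.46, 2.08], [-1.47, 1.51], [0.13, 2.56], [-1, 4.14], [0.04, 2.09], [-2.66, 2.66]. Speed limits (rad/s): [2.57, 2.57, 3.14, 3.14, 3.14, 3.14, 3.14].

INTERFACE

Orientations are given as a unit quaternion [x, y, z, w].
In Python, from plant import monitor, snapshot, workorder, finder gives the robot as it stands.
- The arm moves only by the tool carry_out, never from a script. Its argument "motion" is one flat list of numbers, 6 for each row, row after row: the shift along the tool's x, y, z in cm, then the turn, a rotation vector about the tool's x, y, z in rad. In form: [x, y, z, rx, ry, rz, x, y, z, rx, ry, rz, ...]. A call has 1 to 8 rows; each row shifts and turns the commanded pose from where the row before left it, along the tool's axes as they then stand; what a row does not reach is not made up. A row lasts 1/8 s, in which the tool goes at most 62.5 mm and 10.7 degrees, less where a joint would pass 70% of its speed; a pose out of reach is approached as far as the arm can. A call with a gripper value outside its range is refused whole. "hand" is the finger opening in cm, from 0 to 8.81, set as the call begins (left out, the last holds). The fingers move at their own pace and stop on an object; "grip_force" is the grip in N (left out, the last holds). Time passes only in rows, so rows that do not move let the fingers close. It gives the time, the measured TCP pose, the force and the opening at its end, in the units of the state.
- monitor.get_state(): the state, without advancing time (a new reading comes with each control period).
- snapshot(name): name is "side" or "top"; returns a dict with "frame" (420x560x3 uint8, red, green, blue), "range_z" (420x560 float32, m along the optical axis (not along the pixel's ray), 0 where there is no reading), "fx", "fy", "cx", "cy" (pixels), "rvec" (rotation vector, rad) and "tvec" (3), from world to camera coordinates, as OpenCV has them. Camera axes: x right, y down, z forward; pixel columns grow to the right and rows downward; lengths in m; the calibration is good to about 2 mm. A picture is of the moment at which its call begins.
- workorder.finish_job(): hands the job in, once; it reports no verdict.
Trained networks look in a picture, given as the dict that the camera call returned (one of the last four; its "shot" number tells which), for a name from the list of things; names that differ only in an ending like _2 or _b are one class to them, and where a whole thing is asked for, a point or a joint stands for the part that bears it (a point fixed in the world has none). Each returns a list of dicts, best first, with "p" (0 to 1); they miss things now and then, are a little off and sometimes report something else, mostly with a low value. They report only what shows in the picture. A call takes as long as a camera call. They do not tell look-alikes from the thing itself.
- finder.masks_of(picture, thing): "pixels" (420x560 bool, what is visible of it) and "extent" ([left, top, right, bottom] in pixels, round what is visible of it).
The state is a dict: "clock": time; "q": joint angles; "qd": joint speeds; "joint_torque": joint torques, N m; "tool_pos": TCP position; "eef_rot": TCP orientation; "contact_force": force on the tool from outside, world axes, zero at the start; "moment": the same for the moment, N m; "opening": opening from 0.0 (shut) to 1.0 (fully open).
Only numpy, scipy, OpenCV 4.12 (cv2) and the standard library are available. Lean on these libraries where they do the work, as an engineer would, in place of code of your own. Each camera call takes 0.05 s, during which the arm holds its last target. There are 200 camera calls.

## Working session

There is one attempt and no reset: what is moved stays moved. The work goes in short steps, Python scripts to look and compute and a tool call to move; the robot and the scene stay as the last step left them, time stands still between calls to the robot, and variables do not carry over. Pictures are saved under pics/ and viewed, about 8 in all and at most 12, crops included, and the job is handed in when it is done.

Besides the shell and the picture viewer there is one more tool, called after "Emit:" as a command line: name --argument value ..., lists and objects as JSON in quotes. carry_out: Moves the arm, as the interface text tells. Its arguments: {"type":"object","properties":{"motion":{"type":"array"},"hand":{"type":"number"},"grip_force":{"type":"number"}},"required":["motion"]}

```bash
ls; mkdir -p pics; cat > h.py <<'E'
import numpy as np, cv2
from scipy.spatial.transform import Rotation as R
from plant import monitor, snapshot, workorder, finder
def cloud(p):
    z=p["range_z"]; v,u=np.mgrid[:z.shape[0],:z.shape[1]]
    c=np.stack([(u-p["cx"])/p["fx"]*z,(v-p["cy"])/p["fy"]*z,z],-1)
    M=R.from_rotvec(np.ravel(p["rvec"])).as_matrix()
    return (c-np.ravel(p["tvec"]))@M   # world points HxWx3
E
python3 - <<'E'
from h import *
print(monitor.get_state())
for n in("top","side"):
    p=snapshot(n); W=cloud(p); cv2.imwrite(f"pics/{n}0.png",p["frame"][...,::-1]); 
    np.savez(f"{n}0.npz",W=W,frame=p["frame"])
    print(n,p["fx"],p["rvec"],p["tvec"])
    for t in("caliper","lens","scraper","tray","jar","vial","phone","bone"):
        for d in finder.masks_of(p,t)[:4]:
            m=d["pixels"]&(p["range_z"]>0); w=W[m]
            print(t,round(d["p"],2),d["extent"],m.sum(),np.median(w,0).round(3),w.min(0).round(3),w.max(0).round(3))
E
```

```text
pics
{'clock': 0.0, 'q': array([ 1.21281041,  0.68998534, -0.19446972,  1.56634802,  0.15729235,
        0.90252177, -0.21511694]), 'qd': array([-9.22923445e-04, -8.45902600e-04, -2.62360104e-05, -1.63427384e-03,
        7.07197345e-04, -1.07753857e-03,  1.12726537e-03]), 'joint_torque': array([ 3.42363173e-04, -5.27569306e+01, -1.26690645e+00, -1.53426397e+01,
       -5.26798808e-02,  6.58236619e-03,  1.76346362e-04]), 'tool_pos': array([ 0.23839038, -0.57718235,  0.3019069 ]), 'eef_rot': array([ 9.80870994e-01,  1.94656656e-01, -2.60986496e-04, -9.00163596e-04]), 'contact_force': array([-0.24187567,  0.77879275,  0.0878516 ]), 'moment': array([ 0.0346381 ,  0.02108538, -0.01733061]), 'opening': 1.003271918731799}
top 494.0825236862438 [ 2.13209893 -2.1147108   0.17881984] [0.07552155 0.52462662 1.17784439]
caliper 0.6 [379.4, 226.4, 440.8, 282.7] 847 [ 0.42  -0.219  0.008] [ 0.352 -0.322 -0.004] [ 0.489 -0.169  0.024]
caliper 0.47 [186.4, 199.4, 244.0, 241.0] 722 [0.499 0.246 0.025] [0.454 0.169 0.004] [0.553 0.317 0.039]
lens 0.61 [397.4, 171.9, 460.2, 204.2] 835 [ 0.586 -0.264  0
[... 1944 characters left out ...]
259 0.011] [ 0.403  0.106 -0.005] [0.651 0.382 0.03 ]
jar 0.93 [282.6, 151.7, 305.7, 202.6] 1032 [0.543 0.012 0.072] [ 0.527 -0.222 -0.006] [0.719 0.026 0.125]
vial 0.76 [153.4, 249.7, 172.4, 277.6] 441 [0.573 0.398 0.038] [ 0.566  0.356 -0.006] [0.638 0.408 0.06 ]
vial 0.51 [166.1, 208.1, 306.2, 304.5] 6819 [0.51  0.259 0.011] [ 0.403  0.098 -0.005] [0.653 0.382 0.058]
phone 0.86 [213.3, 156.4, 265.4, 181.9] 698 [ 0.744 -0.009  0.006] [ 0.704 -0.089 -0.004] [0.797 0.058 0.01 ]
bone 0.77 [312.1, 204.9, 355.7, 238.0] 379 [0.406 0.023 0.011] [ 0.35  -0.011 -0.005] [0.468 0.041 0.02 ]
bone 0.26 [315.2, 143.5, 361.7, 166.6] 396 [ 0.582 -0.27   0.006] [ 0.556 -0.372 -0.003] [ 0.63  -0.212  0.019]
```

```bash
python3 - <<'E'
from h import *
a=cv2.imread("pics/top0.png"); cv2.imwrite("pics/v1.png",cv2.resize(a[95:295,80:475],None,fx=2,fy=2,interpolation=cv2.INTER_CUBIC))
cv2.imwrite("pics/v2.png",cv2.resize(a[155:270,155:285],None,fx=5,fy=5,interpolation=cv2.INTER_CUBIC))
E
```

```text
(no output)
```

View pics/v1.png

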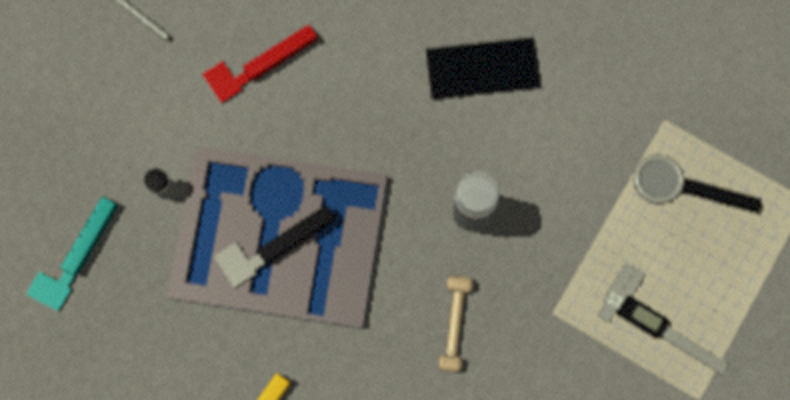

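View pics/v2.png

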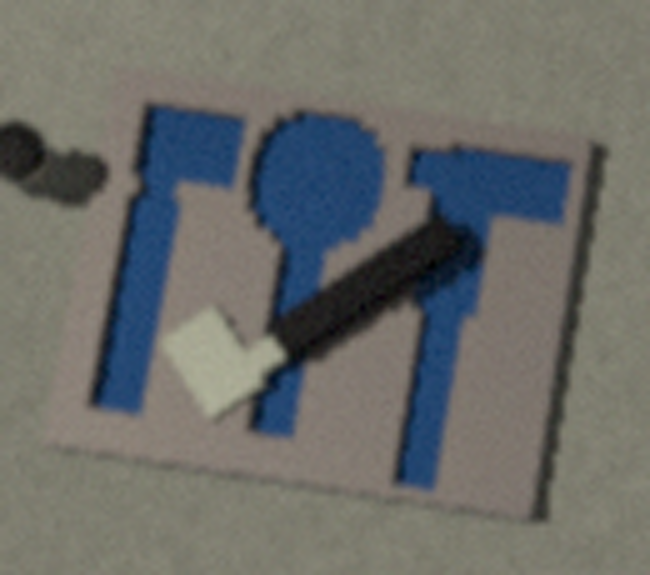

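Top view: the tray at centre left. Four scraper-like things: black handle with steel blade across the tray (218,218), red (210,128), turquoise (117,225) and yellow (200,310). The enlarged crop shows that the black one on the tray is the scraper: it lies across two pockets, with its blade off to the side at (197,228). The others are look-alikes. The lens is at (430,188) and the caliper at (410,255), both on the paper.

```bash
cat >> h.py <<'E'
from scipy.optimize import minimize
B=lambda x0,x1,y0,y1,z0,z1:(np.array([[x0,y0],[x1,y0],[x1,y1],[x0,y1]])/1e3,z0/1e3,z1/1e3)
t=np.linspace(0,2*np.pi,41)
disc=lambda x,r,z0,z1:(np.c_[x+r*np.cos(t),r*np.sin(t)]/1e3,z0/1e3,z1/1e3)
MODEL=dict(caliper=[B(-30,30,-14,14,0,18),B(-120,52,-8,8,0,6),B(24,52,-50,0,0,6),B(32,48,0,28,0,6)],
 lens=[B(-65,35,-9,9,0,18),disc(66,32,0,10)],
 scraper=[B(-70,36,-11,11,0,18),B(30,52,-7,7,0,6),B(52,85,-36,12,0,5)])
SS=4
def proj(p,P):
    q=cv2.projectPoints(np.float64(P),np.float64(p["rvec"]),np.float64(p["tvec"]),np.array([[p["fx"],0,p["cx"]],[0,p["fy"],p["cy"]],[0,0,1]]),None)[0][:,0]
    return q
def place(pose,pts,z):
    x,y,a,z0=pose; c,s=np.cos(a),np.sin(a)
    return np.c_[x+c*pts[:,0]-s*pts[:,1],y+s*pts[:,0]+c*pts[:,1],np.full(len(pts),z+z0)]
def fill(img,q,off):
    cv2.fillPoly(img,[np.int32(np.round(((q-off+.5)*SS-.5)*16))],1.,shift=4)
def down(img): return cv2.GaussianBlur(cv2.resize(img,None,fx=1/SS,fy=1/SS,interpolation=cv2.INTER_AREA),(0,0),.8)
def render(p,name,pose,box):
    l,t_,r,b=box; im=np.zeros(((b-t_)*SS,(r-l)*SS),np.float32); o=np.array([l,t_])
    for pts,z0,z1 in MODEL[name]:
        q=np.r_[proj(p,place(pose,pts,z0)),proj(p,place(pose,pts,z1))]
        fill(im,cv2.convexHull(np.float32(q))[:,0],o)
    return down(im)
def fit(views,name,init,fixz=None):
    """views: list of (picture, mask)"""
    data=[]
    for p,m in views:
        v,u=np.nonzero(m); box=[max(u.min()-12,0),max(v.min()-12,0),min(u.max()+13,560),min(v.max()+13,420)]
        tgt=cv2.GaussianBlur(np.float32(m[box[1]:box[3],box[0]:box[2]]),(0,0),.8); data.append((p,box,tgt))
    def cost(s):
        pose=[s[0]/100,s[1]/100,s[2]/5,s[3]/100 if fixz is None else fixz]
        return sum(np.square(render(p,name,pose,b)-t).sum()/t.sum() for p,b,t in data)
    best=None
    for a in ([init[2]] if len(init)>2 else np.arange(8)*np.pi/4):
        s0=np.array([init[0]*100,init[1]*100,a*5,1. if fixz is None else 0][:4 if fixz is None else 3])
        r=minimize(cost,s0,method="Nelder-Mead",options=dict(initial_simplex=np.r_[[s0],s0+np.eye(len(s0))*1.],xatol=.004,fatol=1e-5,maxiter=400))
        if best is None or r.fun<best.fun: best=r
    s=best.x
    return np.array([s[0]/100,s[1]/100,s[2]/5,s[3]/100 if fixz is None else fixz]),best.fun
def found(p,W,name,near,tol=.06):
    for d in finder.masks_of(p,name):
        m=d["pixels"].astype(bool); w=W[m&(p["range_z"]>0)]
        if len(w)>50 and np.hypot(*(np.median(w,0)[:2]-near))<tol: return m
# tray: x,y,yaw from blue pixels + outline
def grow(pts,g):
    return pts+g*np.sign(pts-pts.mean(0))
PK=dict(caliper=(30,-64),lens=(-10,12),scraper=(-5,92))
def trayfit(p,box,blue,init,excl):
    l,t_,r,b=box; o=np.array([l,t_]); tgt=cv2.GaussianBlur(np.float32(blue[t_:b,l:r]),(0,0),.8); w=~excl[t_:b,l:r]
    def ren(pose):
        L=[]
        for z in(.014,.006):
            im=np.zeros(((b-t_)*SS,(r-l)*SS),np.float32)
            for n,(px,py) in PK.items():
                for pts,_,_ in MODEL[n]:
                    g=grow(pts,.003) if len(pts)==4 else pts.mean(0)+(pts-pts.mean(0))*35/32
                    fill(im,proj(p,place([*pose,0],g+np.array([px,py])/1e3,z)),o)
            L.append(im)
        return down(L[0]*L[1])
    cost=lambda s:np.square((ren([s[0]/100,s[1]/100,s[2]/5])-tgt)[w]).sum()/tgt.sum()
    s0=np.array([init[0]*100,init[1]*100,init[2]*5])
    r_=minimize(cost,s0,method="Nelder-Mead",options=dict(initial_simplex=np.r_[[s0],s0+np.eye(3)*.6],xatol=.004,fatol=1e-5))
    s=r_.x; return np.array([s[0]/100,s[1]/100,s[2]/5]),r_.fun
def blueof(p):
    f=p["frame"].astype(int); return (f[...,2]-f[...,0])>35
E
cat > m1.py <<'E'
from h import *
ps={n:snapshot(n) for n in("top","side")}; Ws={n:cloud(p) for n,p in ps.items()}
near=dict(caliper=(.42,-.22),lens=(.585,-.265),scraper=(.5,.245)); ms={}
for t in near:
    for n in ps: ms[t,n]=found(ps[n],Ws[n],t,near[t])
    V=[(ps[n],ms[t,n]) for n in ps if ms[t,n] is not None]
    r=fit(V,t,near[t]); print(t,len(V),"free z",r[0].round(4),round(r[1],3))
    zz=.014 if t=="scraper" else 0
    r2=fit(V,t,r[0][:3],zz); print("   fixz",r2[0].round(4),round(r2[1],3))
    for n in ps:
        if ms[t,n] is not None: q=fit([(ps[n],ms[t,n])],t,r2[0][:3],zz); print("   ",n,q[0].round(4),round(q[1],3))
for n in ps:
    ex=cv2.dilate(np.uint8(ms["scraper",n]),np.ones((5,5)))>0
    box=[150,150,300,275] if n=="top" else [150,190,320,315]
    r=trayfit(ps[n],box,blueof(ps[n]),[.52,.238,-.12],ex); print("tray",n,r[0].round(4),round(r[1],3), blueof(ps[n])[box[1]:box[3],box[0]:box[2]].sum())
W=Ws["top"]
for n,t in(("top","jar"),("top","vial"),("side","jar"),("side","vial")):
    d=[d for d in finder.masks_of(ps[n],t)]
    for e in d[:2]:
        w=Ws[n][e["pixels"]&(ps[n]["range_z"]>0)]; w=w[(w[:,2]>.02)]
        if len(w)>30: print(n,t,np.median(w,0).round(3),np.percentile(w,[3,97],0).round(3).tolist())
E
python3 m1.py
```

```text
caliper 2 free z [ 0.4209 -0.2223  1.0149 -0.0047] 0.101
   fixz [ 0.4198 -0.2198  1.0179  0.    ] 0.159
    top [ 0.4193 -0.2214  1.016   0.    ] 0.014
    side [ 0.42   -0.2141  1.0126  0.    ] 0.073
lens 2 free z [ 0.5824 -0.3114  1.2946 -0.0031] 0.037
   fixz [ 0.5811 -0.3093  1.2878  0.    ] 0.055
    top [ 0.581  -0.3113  1.2922  0.    ] 0.012
    side [ 0.581  -0.306   1.3058  0.    ] 0.02
scraper 2 free z [0.5113 0.2306 2.1767 0.0108] 0.078
   fixz [0.5094 0.232  2.1751 0.014 ] 0.102
    top [0.5096 0.2298 2.1753 0.014 ] 0.044
    side [0.5092 0.234  2.1731 0.014 ] 0.019
tray top [ 0.5211  0.2397 -0.1485] 0.042 2086
tray side [ 0.5192  0.2438 -0.1542] 0.042 1523
top jar [ 0.545 -0.006  0.123] [[0.528, -0.029, 0.032], [0.574, 0.017, 0.128]]
top vial [0.578 0.385 0.058] [[0.567, 0.375, 0.024], [0.592, 0.4, 0.064]]
top vial [ 0.417 -0.224  0.022] [[0.401, -0.244, 0.02], [0.431, -0.194, 0.025]]
side jar [0.543 0.012 0.082] [[0.529, -0.019, 0.024], [0.572, 0.023, 0.124]]
side vial [0.574 0.397 0.048] [[0.567, 0.382, 0.022], [0.592, 0.407, 0.059]]
```

```bash
cat > plan.py <<'E'
import sys
from h import *
def down(th): return R.from_quat([np.cos(th/2),np.sin(th/2),0,0])
def plan(x,y,z,th,s=None,step=.055,ang=.16):
    s=s or monitor.get_state(); p0=s["tool_pos"]; R0=R.from_quat(s["eef_rot"]); R1=down(th)
    M=R0.as_matrix(); th0=np.arctan2(M[1,0],M[0,0])
    d=np.array([x,y,z])-p0; dth=th-th0
    while dth>np.pi: dth-=2*np.pi   # sign choice by caller: th within pi of th0
    while dth<-np.pi: dth+=2*np.pi
    N=int(np.ceil(max(np.linalg.norm(d)/step,abs(dth)/ang,1)))
    Rs=[R0]+[down(th0+dth*(i+1)/N) for i in range(N)]
    print("t",round(s["clock"],2),"pos",p0.round(4),"th",round(th0,4),"q",s["q"].round(2),"open",round(s["opening"],3),"rows",N)
    P=p0
    for i in range(N):
        Q=p0+d*(i+1)/N
        a=(Rs[i].inv().apply(Q-P)*100).round(2); r=(Rs[i].inv()*Rs[i+1]).as_rotvec().round(3)
        P=P+Rs[i].apply(a/100); print(*a,*r,sep=", ",end=",\n")
if __name__=="__main__": plan(*map(float,sys.argv[1:5]))
E
python3 - <<'E'
from h import *
for n in("top","side"):
    W=np.load(n+"0.npz")["W"].reshape(-1,3)
    for b in((.42,.5,-.15,-.06),(.6,.68,-.1,0.05),(.3,.36,.05,.15)):
        m=(W[:,0]>b[0])&(W[:,0]<b[1])&(W[:,1]>b[2])&(W[:,1]<b[3]); print(n,m.sum(),np.median(W[m],0).round(4),W[m][:,2].std().round(4))
E
python3 plan.py .5096 .2305 .2 2.175
```

```text
top 1096 [ 4.591e-01 -1.050e-01  2.000e-04] 0.0024
top 1652 [ 6.402e-01 -2.700e-02 -3.000e-04] 0.0026
top 1918 [0.3068 0.0663 1.2529] 0.6262
side 564 [ 0.4594 -0.1041 -0.002 ] 0.0013
side 672 [ 0.6458 -0.005  -0.0025] 0.0013
side 825 [ 0.3296  0.1019 -0.0019] 0.0011
t 1.5 pos [ 0.2387 -0.5776  0.3027] th 0.3918 q [ 1.21  0.69 -0.19  1.57  0.16  0.9  -0.22] open 1.004 rows 16
3.49, -4.02, 0.64, 0.0, -0.0, -0.111,
3.92, -3.61, 0.64, 0.0, 0.0, -0.111,
4.3, -3.15, 0.65, 0.0, 0.0, -0.111,
4.62, -2.65, 0.64, 0.0, 0.0, -0.111,
4.89, -2.12, 0.64, 0.0, 0.0, -0.111,
5.09, -1.57, 0.64, 0.0, 0.0, -0.111,
5.23, -0.99, 0.64, 0.0, 0.0, -0.111,
5.31, -0.4, 0.65, 0.0, 0.0, -0.111,
5.33, 0.19, 0.64, 0.0, 0.0, -0.111,
5.27, 0.79, 0.64, 0.0, 0.0, -0.111,
5.15, 1.36, 0.64, 0.0, 0.0, -0.111,
4.96, 1.93, 0.65, 0.0, 0.0, -0.111,
4.72, 2.47, 0.64, 0.0, 0.0, -0.111,
4.42, 2.98, 0.64, 0.0, 0.0, -0.111,
4.06, 3.45, 0.64, 0.0, 0.0, -0.111,
3.65, 3.88, 0.64, 0.0, 0.0, -0.111,
```

Emit:
carry_out --motion '[3.49,-4.02,0.64,0,0,-0.111,3.92,-3.61,0.64,0,0,-0.111,4.3,-3.15,0.65,0,0,-0.111,4.62,-2.65,0.64,0,0,-0.111,4.89,-2.12,0.64,0,0,-0.111,5.09,-1.57,0.64,0,0,-0.111,5.23,-0.99,0.64,0,0,-0.111,5.31,-0.4,0.65,0,0,-0.111]' --hand 8.5 --grip_force 30

```text
clock: 2.5
tool_pos: [0.3756, -0.1724, 0.2514]
eef_rot: [0.801, 0.598, 0.0, 0.001]
contact_force: [1.4, -0.4, -0.1]
opening: 0.965
```

Emit:
carry_out --motion '[5.33,0.19,0.64,0,0,-0.111,5.27,0.79,0.64,0,0,-0.111,5.15,1.36,0.64,0,0,-0.111,4.96,1.93,0.65,0,0,-0.111,4.72,2.47,0.64,0,0,-0.111,4.42,2.98,0.64,0,0,-0.111,4.06,3.45,0.64,0,0,-0.111,3.65,3.88,0.64,0,0,-0.111]'

```text
clock: 3.5
tool_pos: [0.513, 0.2313, 0.1999]
eef_rot: [0.466, 0.885, 0.0, 0.0]
contact_force: [0.8, -0.3, 0.1]
opening: 0.965
```

```bash
python3 plan.py .5096 .2305 .087 2.175
```

```text
t 3.5 pos [0.513  0.2313 0.1999] th 2.1712 q [-0.23  0.79 -0.47  1.84  0.56  0.65 -0.44] open 0.965 rows 3
0.04, -0.11, 3.76, 0.0, 0.001, -0.001,
0.05, -0.11, 3.77, 0.0, 0.0, -0.001,
0.04, -0.11, 3.76, 0.0, 0.0, -0.001,
```

Emit:
carry_out --motion '[0.05,-0.1,3.8,0,0,0,0.05,-0.1,3.8,0,0,0,0,-0.05,3.0,0,0,0,0,0,0.7,0,0,0,0,0,0,0,0,0]'

```text
clock: 4.12
tool_pos: [0.51, 0.2292, 0.0873]
eef_rot: [0.468, 0.884, 0.0, 0.0]
contact_force: [-0.3, -0.1, 0.8]
opening: 0.963
```

```bash
python3 plan.py .5096 .2305 .087 2.175; python3 - <<'E'
from h import *
p=snapshot("top"); cv2.imwrite("pics/v3.png",cv2.resize(p["frame"][150:275,150:300,::-1],None,fx=4,fy=4,interpolation=cv2.INTER_CUBIC))
E
```

```text
t 4.12 pos [0.51   0.2292 0.0873] th 2.1678 q [-0.32  0.95 -0.31  1.89  0.69  0.41 -0.56] open 0.963 rows 1
0.13, 0.04, 0.03, 0.0, 0.0, -0.007,
```

View pics/v3.png

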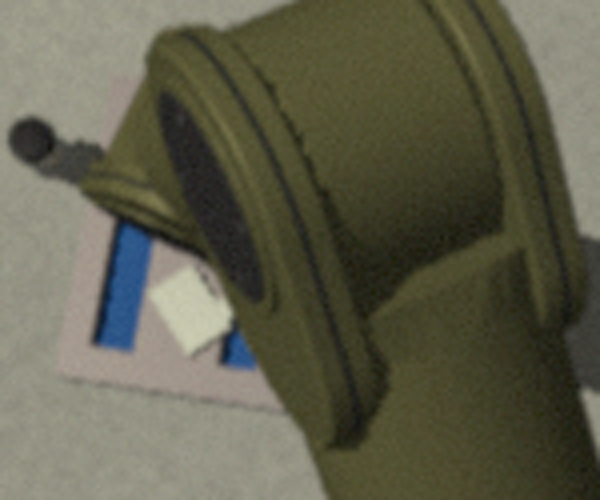

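The arm hides the gripper from above; the blade, at crop (190,310), has not moved and the vial is clear. Closing and lifting.

Emit:
carry_out --motion '[0.1,0,0,0,0,-0.007,0,0,0,0,0,0,0,0,0,0,0,0,0,0,0,0,0,0,0,0,0,0,0,0,0,0,0,0,0,0]' --hand 0.5

```text
clock: 4.92
tool_pos: [0.5091, 0.2298, 0.087]
eef_rot: [0.465, 0.885, -0.0, -0.0]
contact_force: [-0.5, -0.4, 0.8]
opening: 0.312
```

Emit:
carry_out --motion '[0,0,-2,0,0,0,0,0,-4,0,0,0,0,0,-4,0,0,0,0,0,0,0,0,0]'

```text
clock: 5.42
tool_pos: [0.5105, 0.2308, 0.1897]
eef_rot: [0.465, 0.885, 0.003, 0.001]
contact_force: [0.4, 0.2, -1.4]
opening: 0.053
```

```bash
python3 - <<'E'
from h import *
from plan import plan
im=[]
for n in("top","side"):
    p=snapshot(n); W=cloud(p); print(n)
    for d in finder.masks_of(p,"scraper"): 
        w=W[d["pixels"]&(p["range_z"]>0)]; print(round(d["p"],2),d["extent"],np.median(w,0).round(3))
    c=p["frame"][140:290,130:330,::-1] if n=="top" else p["frame"][160:310,140:340,::-1]
    im.append(cv2.resize(c,None,fx=2,fy=2,interpolation=cv2.INTER_CUBIC))
cv2.imwrite("pics/v4.png",np.hstack(im))
# tray refit from top
    
plan(.53,.3317,.16,-.149)
E
```

```text
top
0.71 [184.3, 105.5, 238.1, 144.9] [0.747 0.269 0.013]
0.71 [92.2, 193.4, 142.0, 252.0] [0.484 0.497 0.01 ]
0.7 [174.7, 286.8, 225.8, 339.2] [0.262 0.281 0.014]
0.65 [191.1, 216.5, 221.2, 239.3] [0.479 0.286 0.019]
0.43 [379.9, 226.2, 444.0, 286.5] [ 0.42  -0.219  0.008]
0.21 [398.2, 170.1, 462.9, 204.8] [ 0.586 -0.265  0.01 ]
side
0.89 [135.5, 190.4, 171.5, 238.1] [0.741 0.29  0.006]
0.78 [132.4, 291.3, 166.8, 369.4] [0.47  0.511 0.006]
0.59 [296.8, 279.8, 337.7, 356.2] [0.258 0.291 0.006]
0.55 [220.1, 217.1, 251.4, 269.6] [0.49  0.261 0.019]
t 5.62 pos [0.5086 0.2293 0.1859] th 2.1749 q [-0.24  0.8  -0.46  1.86  0.58  0.62 -0.46] open 0.058 rows 15
0.48, 0.51, 0.17, -0.002, 0.0, 0.155,
0.55, 0.42, 0.17, 0.0, 0.0, 0.155,
0.61, 0.33, 0.18, 0.0, 0.0, 0.155,
0.66, 0.24, 0.17, 0.0, 0.0, 0.155,
0.69, 0.13, 0.17, 0.0, 0.0, 0.155,
0.69, 0.03, 0.18, 0.0, 0.0, 0.155,
0.69, -0.09, 0.17, 0.0, 0.0, 0.155,
0.68, -0.19, 0.17, 0.0, 0.0, 0.155,
0.63, -0.28, 0.18, 0.0, 0.0, 0.155,
0.58, -0.39, 0.17, 0.0, 0.0, 0.155,
0.52, -0.47, 0.17, 0.0, 0.0, 0.155,
0.43, -0.54, 0.17, 0.0, 0.0, 0.155,
0.35, -0.61, 0.18, 0.0, 0.0, 0.155,
0.25, -0.65, 0.17, 0.0, 0.0, 0.155,
0.15, -0.68, 0.17, 0.0, 0.0, 0.155,
```

View pics/v4.png

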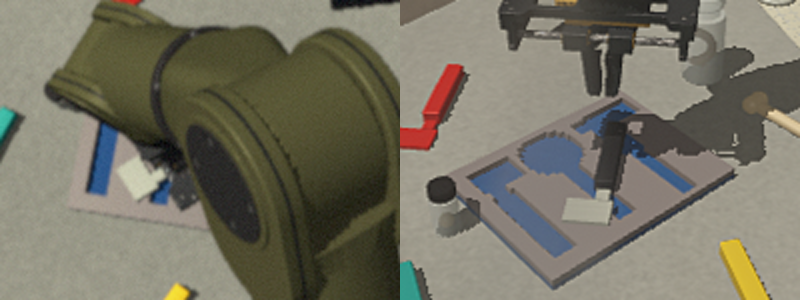

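The fingers had not finished closing when I lifted: closing takes over 1 s. The side view shows the scraper still on the tray, unmoved (extent as before). I'll reopen to 5 cm, go down again and wait longer.

Emit:
carry_out --motion '[0,0,0,0,0,0,0,0,0,0,0,0,0,0,0,0,0,0,0,0,0,0,0,0,0,0,0,0,0,0,0,0,3.3,0,0,0,0,0,3.3,0,0,0,0,0,3.3,0,0,0]' --hand 5

```text
clock: 6.62
tool_pos: [0.5094, 0.2299, 0.0872]
eef_rot: [0.465, 0.885, 0.0, 0.0]
contact_force: [0.6, 0.1, 0.7]
opening: 0.569
```

Emit:
carry_out --motion '[0,0,0,0,0,0,0,0,0,0,0,0,0,0,0,0,0,0,0,0,0,0,0,0,0,0,0,0,0,0,0,0,0,0,0,0]' --hand 0.5

```text
clock: 7.38
tool_pos: [0.5097, 0.23, 0.0893]
eef_rot: [0.465, 0.885, 0.001, 0.001]
contact_force: [-1.0, 0.3, 7.2]
opening: 0.243
```

Emit:
carry_out --motion '[0,0,-2,0,0,0,0,0,-4,0,0,0,0,0,-3,0,0,0,0,0,0,0,0,0]'

```text
clock: 7.88
tool_pos: [0.5104, 0.2304, 0.1803]
eef_rot: [0.465, 0.885, 0.002, 0.001]
contact_force: [-0.3, -0.0, -0.4]
opening: 0.24
```

```bash
python3 - <<'E'
from h import *
from plan import plan
for n in("top","side"):
    p=snapshot(n); W=cloud(p)
    if n=="side":cv2.imwrite("pics/v5.png",cv2.resize(p["frame"][130:310,140:340,::-1],None,fx=2.5,fy=2.5,interpolation=cv2.INTER_CUBIC))
    for d in finder.masks_of(p,"scraper"): 
        w=W[d["pixels"]&(p["range_z"]>0)]; print(n,round(d["p"],2),d["extent"],np.median(w,0).round(3))
plan(.53,.3317,.16,-.149)
E
```

```text
top 0.84 [92.8, 193.9, 140.1, 250.5] [0.482 0.498 0.013]
top 0.74 [182.3, 213.4, 201.7, 233.8] [0.48  0.291 0.111]
top 0.73 [175.7, 283.0, 225.4, 340.1] [0.266 0.277 0.011]
top 0.67 [186.1, 109.2, 237.9, 144.5] [0.747 0.267 0.013]
top 0.45 [397.3, 174.2, 465.3, 204.6] [ 0.586 -0.266  0.01 ]
side 0.97 [215.2, 184.6, 242.8, 240.7] [0.489 0.265 0.107]
side 0.9 [133.5, 292.4, 167.0, 370.6] [0.469 0.512 0.005]
side 0.84 [136.7, 190.1, 169.1, 234.6] [0.74  0.291 0.006]
side 0.59 [299.3, 278.3, 338.6, 350.2] [0.259 0.288 0.006]
side 0.52 [353.9, 172.3, 411.0, 192.2] [ 0.421 -0.205  0.005]
t 8.07 pos [0.5086 0.2293 0.177 ] th 2.1748 q [-0.24  0.82 -0.45  1.87  0.6   0.6  -0.47] open 0.243 rows 15
0.48, 0.51, 0.11, -0.002, 0.0, 0.155,
0.55, 0.42, 0.12, 0.0, 0.0, 0.155,
0.61, 0.33, 0.11, 0.0, 0.0, 0.155,
0.66, 0.24, 0.11, 0.0, 0.0, 0.155,
0.69, 0.13, 0.12, 0.0, 0.0, 0.155,
0.69, 0.02, 0.11, 0.0, 0.0, 0.155,
0.7, -0.08, 0.11, 0.0, 0.0, 0.155,
0.67, -0.19, 0.11, 0.0, 0.0, 0.155,
0.63, -0.29, 0.12, 0.0, 0.0, 0.155,
0.58, -0.38, 0.11, 0.0, 0.0, 0.155,
0.52, -0.47, 0.11, 0.0, 0.0, 0.155,
0.43, -0.55, 0.12, 0.0, 0.0, 0.155,
0.35, -0.6, 0.11, 0.0, 0.0, 0.155,
0.25, -0.65, 0.11, 0.0, 0.0, 0.155,
0.15, -0.68, 0.12, 0.0, 0.0, 0.155,
```

View pics/v5.png

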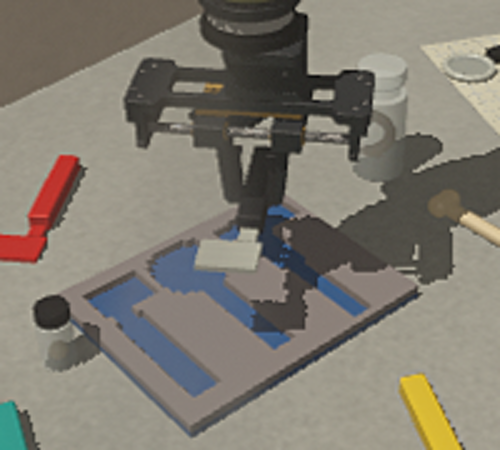

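Gripped: blade level and held at about 0.108 m, opening 0.243 (about 21 mm against the 22 mm handle). Now turning over the pocket.

Emit:
carry_out --motion '[0.48,0.51,0.11,0,0,0.155,0.55,0.42,0.12,0,0,0.155,0.61,0.33,0.11,0,0,0.155,0.66,0.24,0.11,0,0,0.155,0.69,0.13,0.12,0,0,0.155,0.69,0.02,0.11,0,0,0.155,0.7,-0.08,0.11,0,0,0.155,0.67,-0.19,0.11,0,0,0.155]'

```text
clock: 9.07
tool_pos: [0.52, 0.2844, 0.1676]
eef_rot: [0.894, 0.448, -0.001, 0.0]
contact_force: [-0.8, 0.2, -1.1]
opening: 0.245
```

Emit:
carry_out --motion '[0.63,-0.29,0.12,0,0,0.155,0.58,-0.38,0.11,0,0,0.155,0.52,-0.47,0.11,0,0,0.155,0.43,-0.55,0.12,0,0,0.155,0.35,-0.6,0.11,0,0,0.155,0.25,-0.65,0.11,0,0,0.155,0.15,-0.68,0.12,0,0,0.155,0,0,0,0,0,0]'

```text
clock: 10.07
tool_pos: [0.5297, 0.3327, 0.1596]
eef_rot: [0.997, -0.073, -0.001, 0.001]
contact_force: [0.2, -0.5, -0.8]
opening: 0.246
```

```bash
cat > m2.py <<'E'
from h import *
from plan import plan
import sys
name=sys.argv[1]; zt=float(sys.argv[2])  # underside height of held tool
ps={n:snapshot(n) for n in("top","side")}
s=monitor.get_state(); print(s["tool_pos"].round(4),s["contact_force"].round(1),"th",round(2*np.arctan2(s["eef_rot"][1],s["eef_rot"][0]),4))
for n,p in ps.items():
    W=cloud(p); m=found(p,W,name,s["tool_pos"][:2],.13); bl=blueof(p)
    ex=np.zeros(bl.shape,bool)
    d=W[...,2]>.022; ex=cv2.dilate(np.uint8(d),np.ones((7,7)))>0
    box=[150,150,300,275] if n=="top" else [150,190,320,315]
    t=trayfit(p,box,bl,[.521,.24,-.149],ex); print(n,"tray",t[0].round(4),round(t[1],3))
    if m is not None:
        v,u=np.nonzero(m); w=W[m&(p["range_z"]>0)]
        print(n,"mask",m.sum(),[u.min(),v.min(),u.max(),v.max()],"med",np.median(w,0).round(4))
        for z in(zt,):
            th=2*np.arctan2(s["eef_rot"][1],s["eef_rot"][0]); f=fit([(p,m)],name,[*s["tool_pos"][:2],th],z); print(n,"fit",f[0].round(4),round(f[1],3))
    cv2.imwrite(f"pics/m2_{n}.png",p["frame"][...,::-1])
    np.savez("last_"+n,W=W,frame=p["frame"],m=m if m is not None else 0,**{k:p[k] for k in("fx","fy","cx","cy","rvec","tvec")})
E
python3 m2.py scraper .087
```

```text
[0.5301 0.3317 0.1601] [ 0.5  0.7 -0.3] th -0.1471
top tray [ 0.5213  0.2397 -0.1517] 0.034
top mask 406 [np.int64(167), np.int64(171), np.int64(197), np.int64(231)] med [0.5835 0.3235 0.0913]
top fit [ 0.5273  0.3303 -0.1593  0.087 ] 0.796
side tray [ 0.52    0.2441 -0.1459] 0.319
side mask 497 [np.int64(175), np.int64(220), np.int64(223), np.int64(258)] med [0.4966 0.3411 0.0995]
side fit [ 0.5249  0.337  -0.1522  0.087 ] 0.745
```

```bash
cat >> h.py <<'E'
def fitheld(p,W,m,name,init,z):
    v,u=np.nonzero(m); box=[u.min()-10,v.min()-10,u.max()+11,v.max()+11]; sl=np.s_[box[1]:box[3],box[0]:box[2]]
    tgt=cv2.GaussianBlur(np.float32(m[sl]),(0,0),.8)
    w=cv2.dilate(np.uint8(((W[...,2]>z+.018+.010))[sl]),np.ones((5,5)))==0
    cost=lambda s:np.square((render(p,name,[s[0]/100,s[1]/100,s[2]/5,z],box)-tgt)[w]).sum()/tgt[w].sum()
    s0=np.array([init[0]*100,init[1]*100,init[2]*5])
    r=minimize(cost,s0,method="Nelder-Mead",options=dict(initial_simplex=np.r_[[s0],s0+np.eye(3)*.5],xatol=.004,fatol=1e-5))
    return r.x/[100,100,5],r.fun,w.mean()
E
python3 - <<'E'
from h import *
for n in("top","side"):
    d=dict(np.load(f"last_{n}.npz")); W=d["W"]; m=d["m"].astype(bool)
    for z in(.084,.087,.090): print(n,z,[np.round(x,4) for x in fitheld(d,W,m,"scraper",[.5301,.3317,-.147],z)])
    w=W[m]; q=(w[:,0]>.585)&(w[:,0]<.615) if n=="top" else slice(None)
    print(np.percentile(w[q][:,2],[5,50,95]).round(4))
    M=[]
    for name,img in((0,d["frame"]),):
        im=cv2.resize(np.ascontiguousarray(img[...,::-1]),None,fx=4,fy=4,interpolation=cv2.INTER_CUBIC)
        c=cv2.findContours(cv2.resize(np.uint8(m),None,fx=4,fy=4,interpolation=0),0,2)[0]; cv2.drawContours(im,c,-1,(0,255,0),1)
        b=[150,155,245,245] if n=="top" else [150,195,245,285]
        M.append(im[b[1]*4:b[3]*4,b[0]*4:b[2]*4])
    cv2.imwrite(f"pics/h_{n}.png",M[0])
cv2.imwrite("pics/v6.png",np.hstack([cv2.imread("pics/h_top.png"),cv2.imread("pics/h_side.png")]))
E
```

```text
top 0.084 [array([ 0.5279,  0.331 , -0.151 ]), np.float64(0.0672), np.float64(0.4222)]
top 0.087 [array([ 0.5277,  0.3304, -0.1533]), np.float64(0.0733), np.float64(0.4222)]
top 0.09 [array([ 0.527 ,  0.3297, -0.1507]), np.float64(0.0768), np.float64(0.4222)]
[0.0856 0.0893 0.0931]
side 0.084 [array([ 0.5312,  0.3336, -0.154 ]), np.float64(0.0794), np.float64(0.6696)]
side 0.087 [array([ 0.5296,  0.3353, -0.1562]), np.float64(0.0963), np.float64(0.6748)]
side 0.09 [array([ 0.5268,  0.3373, -0.1742]), np.float64(0.1242), np.float64(0.6853)]
[0.0861 0.0995 0.102 ]
```

View pics/v6.png

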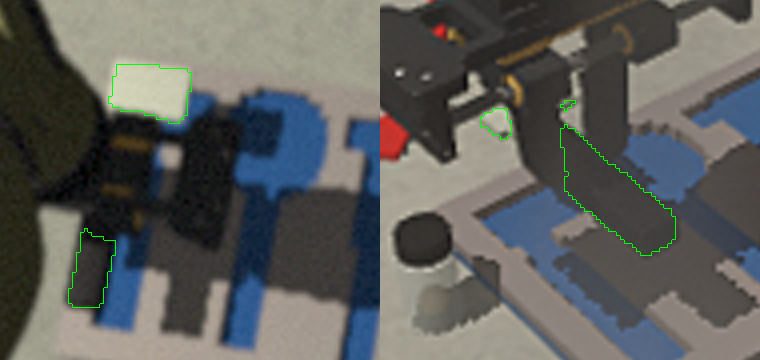

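The side view confirms the grip with the scraper roughly level. Compared in the top view, tool against tray, the shift needed is about +2.4 mm in x and +0.6 mm in y.

```bash
python3 plan.py .5325 .3323 .094 -.150
```

```text
t 10.28 pos [0.5304 0.3316 0.1606] th -0.1488 q [-0.73  0.88  0.17  1.68 -0.24  0.6  -2.14] open 0.243 rows 2
0.1, -0.06, 3.33, 0.001, 0.0, 0.001,
0.09, -0.05, 3.33, 0.0, 0.0, 0.001,
```

Emit:
carry_out --motion '[0.1,-0.05,2.5,0,0,0.001,0.1,-0.05,2.5,0,0,0,0,0,1.6,0,0,0,0,0,0,0,0,0]'

```text
clock: 10.78
tool_pos: [0.5321, 0.3322, 0.094]
eef_rot: [0.997, -0.075, -0.001, 0.001]
contact_force: [0.1, -0.1, -1.2]
opening: 0.244
```

Emit:
carry_out --motion '[0,0,0.4,0,0,0,0,0,0.4,0,0,0,0,0,0,0,0,0]'

```text
clock: 11.15
tool_pos: [0.5327, 0.3329, 0.0871]
eef_rot: [0.997, -0.075, 0.0, -0.0]
contact_force: [-0.5, -0.1, -1.5]
opening: 0.247
```

Emit:
carry_out --motion '[0,0,0.25,0,0,0,0,0,0.15,0,0,0,0,0,0,0,0,0]'

```text
clock: 11.52
tool_pos: [0.5327, 0.3328, 0.0829]
eef_rot: [0.997, -0.075, -0.0, 0.0]
contact_force: [0.6, -0.0, -1.1]
opening: 0.239
```

```bash
python3 plan.py .5325 .3323 .0815 -.150
```

```text
t 11.53 pos [0.5327 0.3328 0.0829] th -0.1511 q [-0.71  1.    0.14  1.69 -0.26  0.47 -2.13] open 0.239 rows 1
-0.01, 0.05, 0.14, 0.0, 0.0, -0.001,
```

Emit:
carry_out --motion '[0,0.04,0.1,0,0,0,0,0,0,0,0,0,0,0,0,0,0,0]'

```text
clock: 11.9
tool_pos: [0.5327, 0.3324, 0.082]
eef_rot: [0.997, -0.076, 0.0, 0.0]
contact_force: [-0.8, 0.5, -1.0]
opening: 0.245
```

Emit:
carry_out --motion '[0,0,0,0,0,0,0,0,0,0,0,0,0,0,0,0,0,0,0,0,-2,0,0,0,0,0,-5,0,0,0,0,0,-5,0,0,0]' --hand 4.5

```text
clock: 12.65
tool_pos: [0.5327, 0.3324, 0.2045]
eef_rot: [0.997, -0.076, 0.0, -0.0]
contact_force: [-0.4, 0.1, 0.5]
opening: 0.509
```

```bash
python3 plan.py .583 -.3104 .2 1.292
```

```text
t 12.65 pos [0.5327 0.3324 0.2045] th -0.1514 q [-0.74  0.82  0.19  1.65 -0.23  0.68 -2.15] open 0.509 rows 12
1.22, 5.23, 0.04, -0.0, -0.0, -0.12,
0.59, 5.34, 0.03, 0.0, 0.0, -0.12,
-0.06, 5.38, 0.04, 0.0, 0.0, -0.12,
-0.71, 5.32, 0.04, 0.0, 0.0, -0.12,
-1.33, 5.21, 0.04, 0.0, 0.0, -0.12,
-1.96, 5.0, 0.03, 0.0, 0.0, -0.12,
-2.53, 4.74, 0.04, 0.0, 0.0, -0.12,
-3.09, 4.39, 0.04, 0.0, 0.0, -0.12,
-3.6, 4.0, 0.03, 0.0, 0.0, -0.12,
-4.04, 3.53, 0.04, 0.0, 0.0, -0.12,
-4.45, 3.02, 0.04, 0.0, 0.0, -0.12,
-4.77, 2.47, 0.04, 0.0, 0.0, -0.12,
```

Emit:
carry_out --motion '[1.2,5.2,-1,0,0,-0.12,0.6,5.35,0,0,0,-0.12,-0.06,5.38,0,0,0,-0.12,-0.7,5.32,0,0,0,-0.12,-1.33,5.2,0,0,0,-0.12,-1.95,5,0,0,0,-0.12,-2.53,4.74,0,0,0,-0.12,-3.1,4.39,0,0,0,-0.12]'

```text
clock: 13.65
tool_pos: [0.5662, -0.098, 0.2135]
eef_rot: [0.919, 0.395, 0.001, 0.001]
contact_force: [1.1, 0.7, -0.3]
opening: 0.504
```

Emit:
carry_out --motion '[-3.6,4,0.2,0,0,-0.12,-4.05,3.53,0.5,0,0,-0.12,-4.45,3.02,0.5,0,0,-0.12,-4.77,2.47,0.5,0,0,-0.12,0,0,2,0,0,0]'

```text
clock: 14.28
tool_pos: [0.581, -0.3184, 0.1766]
eef_rot: [0.802, 0.597, -0.001, 0.004]
contact_force: [-0.5, 1.2, -0.3]
opening: 0.511
```

```bash
python3 - <<'E'
from h import *
from plan import plan
p=snapshot("top"); W=cloud(p); S=monitor.get_state(); print(S["clock"])
bl=blueof(p); box=[150,150,300,275]; ex=cv2.dilate(np.uint8(W[...,2]>.019),np.ones((5,5)))>0
m=found(p,W,"scraper",(.53,.33)); 
ex2=ex|(cv2.dilate(np.uint8(m),np.ones((5,5)))>0)
# scraper's pocket excluded: whole region y'>.05
t=trayfit(p,box,bl,[.521,.24,-.149],ex2); print("tray",t[0].round(4),round(t[1],3))
f=fit([(p,m)],"scraper",[.53,.331,-.15],.006); print("scraper",f[0].round(4),round(f[1],3))
q=W[m]; print("z",np.percentile(q[:,2],[5,25,50,75,95]).round(4))
c,s=np.cos(t[0][2]),np.sin(t[0][2]); 
print("pocket",t[0][0]+c*-.005-s*.092,t[0][1]+s*-.005+c*.092)
im=cv2.resize(p["frame"][155:265,145:275,::-1],None,fx=4,fy=4,interpolation=cv2.INTER_CUBIC); cv2.imwrite("pics/v7.png",im)
plan(.583,-.3104,.073,1.292)
E
```

```text
14.325
tray [ 0.5211  0.2397 -0.1492] 0.023
scraper [ 0.5298  0.3315 -0.1393  0.006 ] 0.031
z [0.0083 0.0117 0.0204 0.024  0.0275]
pocket 0.5298647249522386 0.3314711854801827
t 14.38 pos [ 0.5804 -0.3104  0.1738] th 1.2867 q [ 0.6   0.91 -0.35  1.55  0.41  0.76 -0.21] open 0.511 rows 2
0.04, 0.14, 5.04, -0.003, 0.0, -0.003,
0.04, 0.12, 5.04, 0.0, 0.0, -0.003,
```

View pics/v7.png

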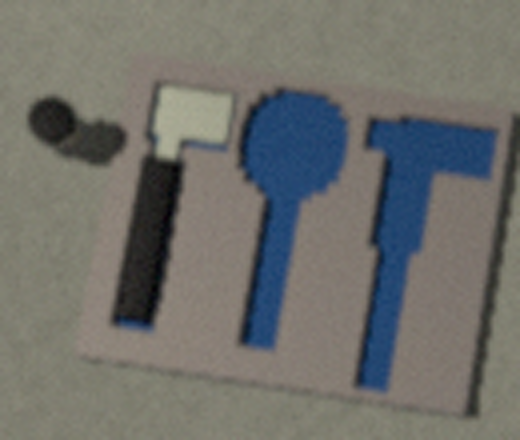

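The scraper is down in its pocket: fit (0.5298, 0.3315) against pocket (0.5299, 0.3315), blade inside its outline at crop (195,115). Lens next.

Emit:
carry_out --motion '[0.04,0.14,5,0.003,0,-0.003,0.04,0.12,4,0,0,-0.003,0,0,1.08,0,0,0,0,0,0,0,0,0]'

```text
clock: 14.88
tool_pos: [0.5852, -0.3089, 0.075]
eef_rot: [0.797, 0.604, -0.001, -0.001]
contact_force: [0.2, -0.9, -0.0]
opening: 0.513
```

Emit:
carry_out --motion '[0,0,0,0,0,0,0,0,0,0,0,0,0,0,0,0,0,0,0,0,0,0,0,0,0,0,0,0,0,0,0,0,0,0,0,0,0,0,0,0,0,0]' --hand 0.5

```text
clock: 15.75
tool_pos: [0.5847, -0.3103, 0.0752]
eef_rot: [0.798, 0.603, -0.001, -0.001]
contact_force: [-1.3, -0.2, 6.5]
opening: 0.199
```

Emit:
carry_out --motion '[0,0,-2,0,0,0,0,0,-5,0,0,0,0,0,-5,0,0,0,0,0,-4.5,0,0,0,0,0,0,0,0,0]'

```text
clock: 16.38
tool_pos: [0.5874, -0.3108, 0.2445]
eef_rot: [0.798, 0.603, 0.002, 0.003]
contact_force: [0.7, 0.8, -1.3]
opening: 0.199
```

```bash
python3 plan.py .5151 .2540 .24 -.150
```

```text
t 16.38 pos [ 0.5874 -0.3108  0.2445] th 1.2944 q [ 0.62  0.83 -0.39  1.49  0.37  0.89 -0.17] open 0.199 rows 11
4.76, -2.03, 0.02, 0.007, 0.0, 0.131,
4.45, -2.64, 0.05, 0.0, 0.0, 0.131,
4.07, -3.2, 0.04, 0.0, 0.0, 0.131,
3.62, -3.71, 0.04, 0.0, 0.0, 0.131,
3.1, -4.15, 0.04, 0.0, 0.0, 0.131,
2.53, -4.51, 0.04, 0.0, 0.0, 0.131,
1.91, -4.81, 0.04, 0.0, 0.0, 0.131,
1.27, -5.02, 0.04, 0.0, 0.0, 0.131,
0.61, -5.14, 0.04, 0.0, 0.0, 0.131,
-0.08, -5.18, 0.04, 0.0, 0.0, 0.131,
-0.75, -5.12, 0.05, 0.0, 0.0, 0.131,
```

Emit:
carry_out --motion '[4.76,-2.03,0,0,0,0.131,4.45,-2.64,0,0,0,0.131,4.07,-3.2,0,0,0,0.131,3.62,-3.71,0,0,0,0.131,3.1,-4.15,0,0,0,0.131,2.53,-4.51,0,0,0,0.131,1.91,-4.81,0,0,0,0.131,1.27,-5.02,0,0,0,0.131]'

```text
clock: 17.38
tool_pos: [0.5309, 0.1021, 0.2392]
eef_rot: [0.993, 0.121, -0.002, -0.001]
contact_force: [0.6, 0.6, -1.5]
opening: 0.199
```

Emit:
carry_out --motion '[0.61,-5.14,0,0,0,0.131,-0.08,-5.18,0,0,0,0.131,-0.75,-5.12,0,0,0,0.131,0,0,4,0,0,0,0,0,5,0,0,0,0,0,0,0,0,0]'

```text
clock: 18.12
tool_pos: [0.5086, 0.2535, 0.1465]
eef_rot: [0.997, -0.073, -0.005, 0.002]
contact_force: [-0.2, -0.8, -0.0]
opening: 0.201
```

```bash
cat > m3.py <<'E'
from h import *
from plan import plan
import sys
name=sys.argv[1]; off=float(sys.argv[2])
ps={n:snapshot(n) for n in("top","side")}
s=monitor.get_state(); th=2*np.arctan2(s["eef_rot"][1],s["eef_rot"][0]); print(s["clock"],s["tool_pos"].round(4),"th",round(th,4))
z=s["tool_pos"][2]-off
for n,p in ps.items():
    W=cloud(p); m=found(p,W,name,s["tool_pos"][:2],.13)
    if m is None: print(n,"none"); continue
    m&=(W[...,2]>z-.02)
    for zz in(z-.003,z): print(n,round(zz,3),[np.round(x,4) for x in fitheld(p,W,m,name,[*s["tool_pos"][:2],th],zz)])
    x,y=s["tool_pos"][:2]; u=(W[...,0]-x)*np.cos(th)+(W[...,1]-y)*np.sin(th)
    for a,b in((-.12,-.06),(-.06,-.03),(.03,.05),(.05,.1)):
        q=m&(u>a)&(u<b)
        if q.sum()>15: print("   u",a,b,q.sum(),np.percentile(W[q][:,2],[10,50,90]).round(4))
    im=cv2.resize(np.ascontiguousarray(p["frame"][...,::-1]),None,fx=4,fy=4,interpolation=cv2.INTER_CUBIC)
    cv2.drawContours(im,cv2.findContours(cv2.resize(np.uint8(m),None,fx=4,fy=4,interpolation=0),0,2)[0],-1,(0,255,0),1)
    b=[170,150,270,250] if n=="top" else [165,180,265,280]
    cv2.imwrite(f"pics/h_{n}.png",im[b[1]*4:b[3]*4,b[0]*4:b[2]*4])
cv2.imwrite(f"pics/v_{name}.png",np.hstack([cv2.imread("pics/h_top.png"),cv2.imread("pics/h_side.png")]))
E
python3 m3.py lens .074
```

```text
18.225 [0.5116 0.2543 0.1504] th -0.1466
top 0.073 [array([ 0.5035,  0.2531, -0.1532]), np.float64(0.0068), np.float64(0.3691)]
top 0.076 [array([ 0.503 ,  0.2526, -0.1465]), np.float64(0.0084), np.float64(0.3691)]
   u -0.12 -0.06 44 [0.0823 0.0891 0.0923]
   u -0.06 -0.03 92 [0.0858 0.0892 0.0924]
   u 0.05 0.1 258 [0.0755 0.0785 0.0814]
side 0.073 [array([ 0.5091,  0.2561, -0.1397]), np.float64(0.0363), np.float64(0.6329)]
side 0.076 [array([ 0.5071,  0.2589, -0.1424]), np.float64(0.0606), np.float64(0.6387)]
   u -0.12 -0.06 81 [0.0768 0.0859 0.0908]
   u -0.06 -0.03 131 [0.0777 0.0889 0.0907]
   u 0.03 0.05 74 [0.0756 0.0788 0.0806]
   u 0.05 0.1 44 [0.0775 0.0786 0.0801]
```

View pics/v_lens.png

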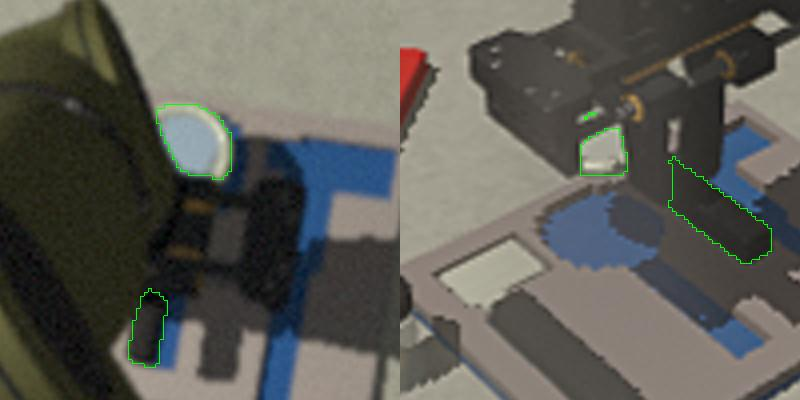

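The lens is held level, but it sits about 5 mm back along the handle from where I expected. I'll grip harder, shift and measure again lower down.

```bash
python3 plan.py .5203 .2543 .104 -.149
```

```text
t 18.32 pos [0.5126 0.2547 0.1518] th -0.1468 q [-0.6   0.84  0.1   1.85 -0.17  0.45 -2.1 ] open 0.2 rows 1
0.77, -0.06, 4.77, -0.002, 0.0, 0.002,
```

The arm was still settling when the pictures were taken (x 0.5086 rising to 0.5126), so the correct target is x of about 0.518.

Emit:
carry_out --motion '[0.28,0.06,2.4,0,0,0.002,0.27,0.05,2.4,0,0,0,0,0,0,0,0,0,0,0,0,0,0,0,0,0,0,0,0,0]' --grip_force 45

```text
clock: 18.95
tool_pos: [0.5173, 0.2531, 0.1033]
eef_rot: [0.997, -0.074, -0.0, -0.001]
contact_force: [-0.2, -0.9, -0.5]
opening: 0.194
```

```bash
python3 m3.py lens .0758; python3 plan.py .5181 .2536 .094 -.149
```

```text
19.05 [0.517  0.253  0.1028] th -0.1481
top 0.024 [array([ 0.5146,  0.2528, -0.1521]), np.float64(0.0029), np.float64(0.3577)]
top 0.027 [array([ 0.5138,  0.2526, -0.1537]), np.float64(0.0035), np.float64(0.36)]
   u -0.12 -0.06 24 [0.0397 0.044  0.049 ]
   u -0.06 -0.03 103 [0.0403 0.0453 0.0487]
   u 0.05 0.1 253 [0.0322 0.0356 0.0393]
side 0.024 [array([ 0.5201,  0.2525, -0.1385]), np.float64(0.058), np.float64(0.6588)]
side 0.027 [array([ 0.5172,  0.2542, -0.1701]), np.float64(0.0859), np.float64(0.6697)]
   u -0.12 -0.06 60 [0.0321 0.0397 0.0445]
   u -0.06 -0.03 117 [0.0326 0.0432 0.0451]
   u 0.03 0.05 59 [0.0307 0.0336 0.0359]
   u 0.05 0.1 16 [0.0323 0.0331 0.0341]
t 19.15 pos [0.5168 0.2529 0.1024] th -0.1481 q [-0.58  0.93  0.08  1.85 -0.18  0.37 -2.09] open 0.196 rows 1
0.12, -0.09, 0.84, -0.001, 0.002, 0.001,
```

Emit:
carry_out --motion '[-0.08,-0.05,0.5,0,0,0,0,0,0.5,0,0,0,0,0,0,0,0,0,0,0,0,0,0,0]'

```text
clock: 19.65
tool_pos: [0.5158, 0.2533, 0.0917]
eef_rot: [0.997, -0.074, -0.002, -0.0]
contact_force: [-0.1, 0.7, -1.1]
opening: 0.197
```

Emit:
carry_out --motion '[0,0,0.3,0,0,0,0,0,0.3,0,0,0,0,0,0,0,0,0,0,0,0,0,0,0]'

```text
clock: 20.15
tool_pos: [0.5159, 0.2533, 0.0858]
eef_rot: [0.997, -0.074, -0.001, -0.0]
contact_force: [-0.4, 0.4, -0.4]
opening: 0.195
```

Emit:
carry_out --motion '[0,0,0.2,0,0,0,0,0,0.15,0,0,0,0,0,0,0,0,0]'

```text
clock: 20.52
tool_pos: [0.5158, 0.2533, 0.0822]
eef_rot: [0.997, -0.074, -0.002, -0.0]
contact_force: [0.2, -0.4, -0.5]
opening: 0.195
```

Emit:
carry_out --motion '[0,0,0,0,0,0,0,0,0,0,0,0,0,0,0,0,0,0,0,0,-2,0,0,0,0,0,-5,0,0,0,0,0,-5.5,0,0,0,0,0,-1,0,0,0]' --hand 5.5

```text
clock: 21.4
tool_pos: [0.5181, 0.2539, 0.2223]
eef_rot: [0.997, -0.074, 0.002, -0.002]
contact_force: [0.5, 0.5, -0.4]
opening: 0.623
```

```bash
python3 plan.py .4215 -.2208 .2 1.016
```

```text
t 21.4 pos [0.5181 0.2539 0.2223] th -0.1486 q [-0.61  0.74  0.13  1.8  -0.16  0.6  -2.1 ] open 0.623 rows 9
-0.28, 5.38, 0.22, -0.005, -0.004, -0.129,
-0.97, 5.29, 0.25, 0.0, 0.0, -0.129,
-1.65, 5.12, 0.24, 0.0, 0.0, -0.129,
-2.3, 4.87, 0.25, 0.0, 0.0, -0.129,
-2.9, 4.54, 0.25, 0.0, 0.0, -0.129,
-3.46, 4.11, 0.24, 0.0, 0.0, -0.129,
-3.97, 3.64, 0.25, 0.0, 0.0, -0.129,
-4.4, 3.1, 0.25, 0.0, 0.0, -0.129,
-4.77, 2.5, 0.25, 0.0, 0.0, -0.129,
```

Emit:
carry_out --motion '[-0.28,5.38,0,0,0,-0.129,-0.97,5.29,0,0,0,-0.129,-1.65,5.12,0,0,0,-0.129,-2.3,4.87,0.2,0,0,-0.129,-2.9,4.54,0.2,0,0,-0.129,-3.46,4.11,0.5,0,0,-0.129,-3.97,3.64,0.5,0,0,-0.129,-4.4,3.1,0.5,0,0,-0.129]'

```text
clock: 22.4
tool_pos: [0.4292, -0.1702, 0.1982]
eef_rot: [0.903, 0.43, -0.001, -0.001]
contact_force: [0.6, -0.1, 0.8]
opening: 0.625
```

Emit:
carry_out --motion '[-4.77,2.5,0.5,0,0,-0.129,0,0,4,0,0,0,0,0,0,0,0,0,0,0,0,0,0,0]'

```text
clock: 22.9
tool_pos: [0.4194, -0.2201, 0.154]
eef_rot: [0.874, 0.486, -0.001, -0.001]
contact_force: [-0.1, -0.9, 0.2]
opening: 0.621
```

```bash
python3 - <<'E'
from h import *
from plan import plan
p=snapshot("top"); W=cloud(p); S=monitor.get_state(); print(S["clock"])
bl=blueof(p); box=[150,150,300,275]; ex=cv2.dilate(np.uint8(W[...,2]>.019),np.ones((5,5)))>0
T=[.5211,.2397,-.1492]; c,s=np.cos(T[2]),np.sin(T[2])
for n in("scraper","lens"):
    px,py=np.array(PK[n])/1e3; X=np.array([T[0]+c*px-s*py,T[1]+s*px+c*py]); m=found(p,W,n,X,.07)
    if m is None: print(n,"none"); continue
    ex|=cv2.dilate(np.uint8(m),np.ones((5,5)))>0
    f=fit([(p,m)],n,[*X,T[2]],.006); print(n,f[0].round(4),round(f[1],3),"pocket",X.round(4)); print(np.percentile(W[m][:,2],[5,50,95]).round(4))
t=trayfit(p,box,bl,T,ex); print("tray",t[0].round(4),round(t[1],3))
im=cv2.resize(p["frame"][155:265,145:275,::-1],None,fx=4,fy=4,interpolation=cv2.INTER_CUBIC); cv2.imwrite("pics/v8.png",im)
plan(.4215,-.2208,.075,1.016)
E
```

```text
22.95
scraper [ 0.5302  0.3309 -0.1397  0.006 ] 0.019 pocket [0.5298 0.3314]
[0.0078 0.0199 0.0272]
lens [ 0.5112  0.2524 -0.1404  0.006 ] 0.02 pocket [0.513  0.2531]
[0.0103 0.0161 0.0263]
tray [ 0.5208  0.2389 -0.1458] 0.033
t 23.05 pos [ 0.4198 -0.2203  0.1544] th 1.0153 q [ 0.52  0.77 -0.22  2.13  0.55  0.29 -0.72] open 0.621 rows 2
0.02, 0.09, 3.97, -0.001, 0.0, -0.0,
0.03, 0.08, 3.97, 0.0, 0.0, -0.0,
```

View pics/v8.png

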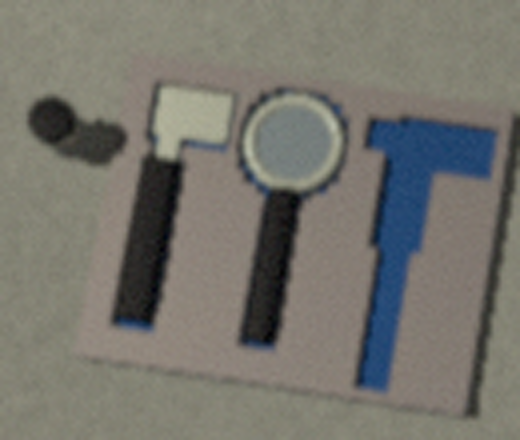

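The lens is seated inside its outline at crop (293,140), 2 mm off at most, and the scraper is still in place. Now the caliper.

Emit:
carry_out --motion '[0.02,0.09,4,0,0,0,0.03,0.08,3,0,0,0,0,0,0.9,0,0,0,0,0,0,0,0,0]'

```text
clock: 23.55
tool_pos: [0.4206, -0.2213, 0.0746]
eef_rot: [0.874, 0.485, -0.001, -0.001]
contact_force: [0.1, 0.3, 0.7]
opening: 0.624
```

Emit:
carry_out --motion '[0,0,0,0,0,0,0,0,0,0,0,0,0,0,0,0,0,0,0,0,0,0,0,0,0,0,0,0,0,0,0,0,0,0,0,0,0,0,0,0,0,0]' --hand 0.5

```text
clock: 24.42
tool_pos: [0.4205, -0.222, 0.0748]
eef_rot: [0.875, 0.485, -0.001, -0.001]
contact_force: [0.9, -0.1, 6.0]
opening: 0.311
```

Emit:
carry_out --motion '[0,0,-1.5,0,0,0,0,0,-4,0,0,0,0,0,-5,0,0,0,0,0,-5,0,0,0,0,0,-1,0,0,0,0,0,0,0,0,0]'

```text
clock: 25.18
tool_pos: [0.4204, -0.2221, 0.2391]
eef_rot: [0.875, 0.485, -0.001, -0.001]
contact_force: [-0.3, -0.1, -1.1]
opening: 0.309
```

```bash
python3 - <<'E'
from h import *
from plan import plan
T=[.5211,.2397,-.1492]; c,s=np.cos(T[2]),np.sin(T[2]); px,py=.030,-.064
X=[T[0]+c*px-s*py,T[1]+s*px+c*py]; print("pocket cam",X)
plan(X[0]+.0026,X[1]+.0005,.235,-.148)
E
```

```text
pocket cam [np.float64(0.541253297016649), np.float64(0.1719516079942946)]
t 25.18 pos [ 0.4204 -0.2221  0.2391] th 1.0123 q [ 0.64  0.63 -0.4   2.06  0.46  0.54 -0.65] open 0.309 rows 8
5.0, -1.31, 0.05, -0.003, 0.001, 0.145,
4.76, -2.01, 0.05, 0.0, 0.0, 0.145,
4.42, -2.68, 0.05, 0.0, 0.0, 0.145,
3.98, -3.29, 0.05, 0.0, 0.0, 0.145,
3.47, -3.83, 0.05, 0.0, 0.0, 0.145,
2.87, -4.29, 0.06, 0.0, 0.0, 0.145,
2.23, -4.67, 0.05, 0.0, 0.0, 0.145,
1.53, -4.93, 0.05, 0.0, 0.0, 0.145,
```

Emit:
carry_out --motion '[5,-1.31,0,0,0,0.145,4.76,-2.01,0,0,0,0.145,4.42,-2.68,0,0,0,0.145,3.98,-3.29,0,0,0,0.145,3.47,-3.83,0,0,0,0.145,2.87,-4.29,0,0,0,0.145,2.23,-4.67,0,0,0,0.145,1.53,-4.93,0,0,0,0.145]'

```text
clock: 26.18
tool_pos: [0.5433, 0.1739, 0.2366]
eef_rot: [0.997, -0.076, -0.003, 0.002]
contact_force: [1.2, -0.8, -2.5]
opening: 0.31
```

Emit:
carry_out --motion '[0,0,5,0,0,0,0,0,5,0,0,0,0,0,3.4,0,0,0,0,0,0,0,0,0,0,0,0,0,0,0,0,0,0,0,0,0]'

```text
clock: 26.92
tool_pos: [0.5444, 0.173, 0.1065]
eef_rot: [0.997, -0.074, -0.0, -0.001]
contact_force: [-0.1, -0.3, -1.6]
opening: 0.308
```

```bash
sed -i 's/b=\[170,150,270,250\]/b=[200,150,300,250]/' m3.py; python3 m3.py caliper .0755; python3 plan.py .5439 .1725 .094 -.148
```

```text
27.025 [0.5443 0.173  0.1065] th -0.1473
top none
side 0.028 [array([ 0.55  ,  0.171 , -0.1638]), np.float64(0.0307), np.float64(0.7188)]
side 0.031 [array([ 0.547 ,  0.1746, -0.1577]), np.float64(0.0544), np.float64(0.7258)]
   u -0.12 -0.06 169 [0.0324 0.0354 0.0367]
   u -0.06 -0.03 82 [0.031  0.0351 0.0369]
   u 0.03 0.05 59 [0.0332 0.0355 0.0367]
t 27.12 pos [0.5441 0.1729 0.1062] th -0.1473 q [-0.39  0.92  0.01  1.86 -0.03  0.36 -2.08] open 0.308 rows 1
-0.01, 0.05, 1.22, -0.001, 0.001, 0.001,
```

View pics/v_caliper.png

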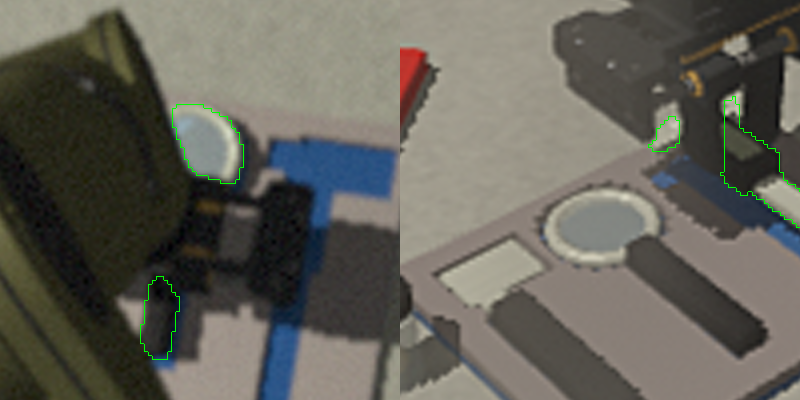

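The left half of that picture is an old one; in the top view the finder missed the held caliper. In the side view (right) it is held level over its pocket. I'll check the top view's lower-ranked detections numerically.

```bash
python3 - <<'E'
from h import *
p=snapshot("top"); W=cloud(p); s=monitor.get_state(); print(s["tool_pos"])
for d in finder.masks_of(p,"caliper"):
    w=W[d["pixels"]&(p["range_z"]>0)]; print(round(d["p"],2),d["extent"],np.median(w,0).round(3))
# own segmentation: non-blue pixels at tool height near the pocket
x,y=s["tool_pos"][:2]; th=-.1473
u=(W[...,0]-x)*np.cos(th)+(W[...,1]-y)*np.sin(th); v=-(W[...,0]-x)*np.sin(th)+(W[...,1]-y)*np.cos(th)
m=(W[...,2]>.024)&(W[...,2]<.053)&(u>-.14)&(u<.07)&(v>-.07)&(v<.045)
m=cv2.morphologyEx(np.uint8(m),cv2.MORPH_OPEN,np.ones((2,2)))>0
print(m.sum())
for z in(.0285,.0305):
    print(z,[np.round(a,4) for a in fitheld(p,W,m,"caliper",[.546,.1725,-.15],z)])
im=cv2.resize(np.ascontiguousarray(p["frame"][...,::-1]),None,fx=5,fy=5,interpolation=cv2.INTER_CUBIC)
cv2.drawContours(im,cv2.findContours(cv2.resize(np.uint8(m),None,fx=5,fy=5,interpolation=0),0,2)[0],-1,(0,255,0),1)
cv2.imwrite("pics/v9.png",im[155*5:265*5,190*5:310*5])
E
```

```text
[0.54393947 0.17289243 0.10596511]
0.41 [300.2, 235.1, 316.3, 280.1] [0.417 0.015 0.015]
28
0.0285 [array([ 0.5438,  0.1709, -0.1826]), np.float64(0.002), np.float64(0.1402)]
0.0305 [array([ 0.5441,  0.171 , -0.1943]), np.float64(0.0025), np.float64(0.1402)]
```

View pics/v9.png

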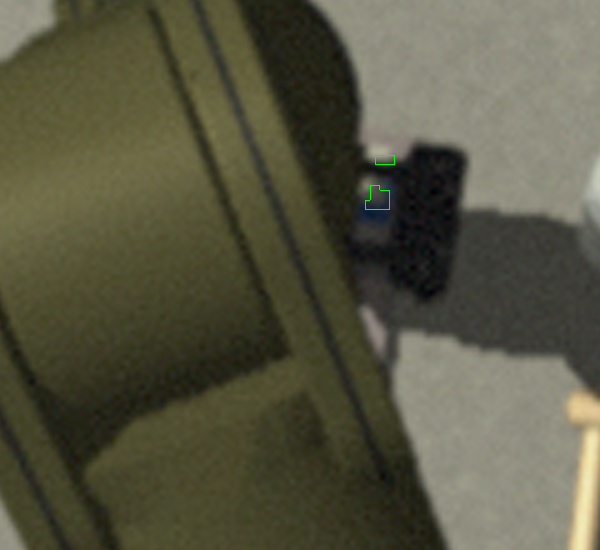

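The arm blocks the top view here. The pick-up offset says the caliper sits 2.0 mm ahead of the hand; the side view, compared with the lens, says roughly 1–2 mm. I'll shift −1.8 mm along the tool and go down while watching the force.

Emit:
carry_out --motion '[-0.18,0.05,0.6,0,0,0,0,0,0.6,0,0,0,0,0,0,0,0,0,0,0,0,0,0,0]'

```text
clock: 27.72
tool_pos: [0.5417, 0.1726, 0.0931]
eef_rot: [0.997, -0.074, -0.002, -0.0]
contact_force: [0.1, 0.9, -2.0]
opening: 0.309
```

Emit:
carry_out --motion '[0,0,0.3,0,0,0,0,0,0.2,0,0,0,0,0,0,0,0,0]'

```text
clock: 28.1
tool_pos: [0.5416, 0.1726, 0.088]
eef_rot: [0.997, -0.074, -0.002, -0.0]
contact_force: [0.9, 0.9, -1.7]
opening: 0.304
```

Emit:
carry_out --motion '[0,0,0.2,0,0,0,0,0,0.1,0,0,0,0,0,0,0,0,0]'

```text
clock: 28.48
tool_pos: [0.5416, 0.1726, 0.0851]
eef_rot: [0.997, -0.073, -0.002, -0.0]
contact_force: [-0.0, 0.2, -2.1]
opening: 0.31
```

Emit:
carry_out --motion '[0,0,0.2,0,0,0,0,0,0.1,0,0,0,0,0,0,0,0,0]'

```text
clock: 28.85
tool_pos: [0.5416, 0.1726, 0.0821]
eef_rot: [0.997, -0.074, -0.002, -0.0]
contact_force: [0.1, -0.8, -1.6]
opening: 0.307
```

Emit:
carry_out --motion '[0,0,0,0,0,0,0,0,0,0,0,0,0,0,0,0,0,0,0,0,-2,0,0,0,0,0,-5,0,0,0,0,0,-5.5,0,0,0,0,0,-4,0,0,0]' --hand 5.5

```text
clock: 29.72
tool_pos: [0.5426, 0.1725, 0.2511]
eef_rot: [0.997, -0.074, 0.0, -0.001]
contact_force: [1.1, 0.1, 0.7]
opening: 0.626
```

```bash
python3 plan.py .45 -.25 .25 .8
```

```text
t 29.73 pos [0.5426 0.1725 0.2511] th -0.1474 q [-0.4   0.68  0.02  1.8  -0.03  0.66 -2.08] open 0.626 rows 8
-0.37, 5.39, 0.0, -0.002, -0.0, -0.118,
-1.0, 5.32, 0.02, 0.0, 0.0, -0.118,
-1.63, 5.15, 0.01, 0.0, 0.0, -0.118,
-2.22, 4.93, 0.01, 0.0, 0.0, -0.118,
-2.79, 4.63, 0.02, 0.0, 0.0, -0.118,
-3.32, 4.27, 0.01, 0.0, 0.0, -0.118,
-3.8, 3.85, 0.01, 0.0, 0.0, -0.118,
-4.22, 3.37, 0.01, 0.0, 0.0, -0.118,
```

Emit:
carry_out --motion '[-0.37,5.39,0,0,0,-0.118,-1,5.32,0,0,0,-0.118,-1.63,5.15,0,0,0,-0.118,-2.22,4.93,0,0,0,-0.118,-2.79,4.63,0,0,0,-0.118,-3.32,4.27,0,0,0,-0.118,-3.8,3.85,0,0,0,-0.118,-4.22,3.37,0,0,0,-0.118]'

```text
clock: 30.72
tool_pos: [0.4484, -0.2519, 0.2486]
eef_rot: [0.921, 0.39, -0.001, 0.0]
contact_force: [0.5, -0.8, -0.3]
opening: 0.627
```

```bash
python3 - <<'E'
from h import *
T=[.5211,.2397,-.1492]; c,s=np.cos(T[2]),np.sin(T[2]); H=dict(caliper=.038,lens=.066,scraper=.068); ims=[]
for v in("top","side"):
    p=snapshot(v); W=cloud(p); T_=T if v=="top" else [.5198,.2440,-.150]
    for n in PK:
        px,py=np.array(PK[n])/1e3; X=np.array([T_[0]+c*px-s*py,T_[1]+s*px+c*py]); m=found(p,W,n,X,.05)
        if m is None: print(v,n,"none"); continue
        f=fit([(p,m)],n,[*X,T_[2]],.006); g=f[0]; d=g[:2]-X
        hd=d+H[n]*np.array([np.cos(g[2])-c,np.sin(g[2])-s])
        i=cv2.erode(np.uint8(m),np.ones((3,3)))>0; w=W[i]; u=(w[:,0]-X[0])*c+(w[:,1]-X[1])*s
        a=dict(caliper=((-.11,-.04),(-.03,.03),(.034,.05)),lens=((-.06,-.03),(0,.03),(.045,.09)),scraper=((-.065,-.03),(0,.03),(.055,.08)))[n]
        print(v,n,"off mm",(d*1e3).round(1),"head",(hd*1e3).round(1),"cost",round(f[1],3),"z tops mm",[(1e3*np.median(w[(u>l)&(u<h)][:,2])).round(1) if ((u>l)&(u<h)).any() else None for l,h in a])
    for t,x0 in(("jar",(.545,-.006)),("vial",(.576,.388)),("phone",(.745,-.02)),("bone",(.407,.017))):
        m=found(p,W,t,x0); print(v,t,None if m is None else np.median(W[m],0).round(3))
    b=[145,155,285,265] if v=="top" else [155,195,310,305]
    ims.append(cv2.resize(p["frame"][b[1]:b[3],b[0]:b[2],::-1],(400,320),interpolation=cv2.INTER_CUBIC))
cv2.imwrite("pics/v10.png",np.hstack(ims)); S=monitor.get_state(); print(S["clock"],S["tool_pos"],S["contact_force"])
E
```

```text
top caliper off mm [ 0.6 -0.5] head [ 0.7 -0. ] cost 0.016 z tops mm [np.float64(12.0), np.float64(23.7), np.float64(11.8)]
top lens off mm [-0.3 -0.9] head [-0.3 -0.7] cost 0.019 z tops mm [np.float64(24.5), np.float64(23.4), np.float64(13.8)]
top scraper off mm [ 0.5 -0.3] head [ 0.5 -0.2] cost 0.018 z tops mm [np.float64(24.1), np.float64(23.6), np.float64(11.3)]
top jar [ 0.544 -0.006  0.123]
top vial [0.578 0.383 0.057]
top phone None
top bone [0.408 0.015 0.015]
side caliper off mm [ 2.9 -2.2] head [ 2.9 -2.5] cost 0.037 z tops mm [np.float64(10.2), np.float64(21.3), np.float64(10.1)]
side lens off mm [ 0.9 -0.1] head [ 0.9 -0. ] cost 0.088 z tops mm [np.float64(21.5), np.float64(21.5), np.float64(11.6)]
side scraper off mm [ 2.7 -0.9] head [ 2.5 -1.9] cost 0.014 z tops mm [np.float64(21.5), np.float64(21.8), np.float64(9.0)]
side jar [0.543 0.012 0.072]
side vial [0.573 0.398 0.04 ]
side phone [ 0.743 -0.008  0.006]
side bone [0.409 0.022 0.011]
31.525 [ 0.44910807 -0.24963124  0.24714263] [-0.70789126 -0.71400065 -0.40946569]
```

View pics/v10.png

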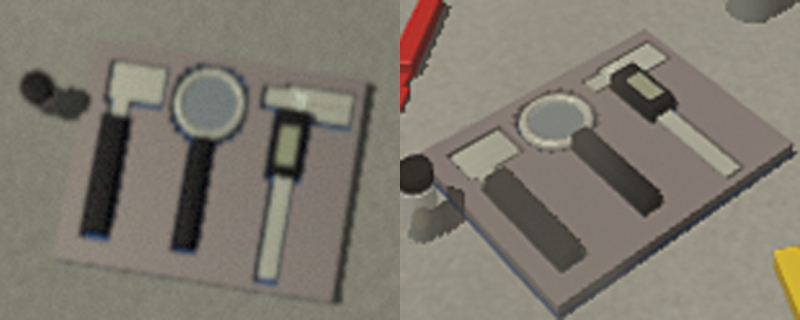

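All three tools lie flat in their pockets: scraper at left, lens in the middle, caliper at right. The housing and handle tops measure about 24 mm, as expected when seated. The bystanders have not moved. Handing in.

```bash
python3 -c "
from plant import workorder; print(workorder.finish_job())"
```

```text
the job is handed in; nothing more can be done
None
```

The scraper, lens and caliper are each lying flat in their own pockets, and I handed the job in at about 31.5 s of the 72 s allowed. I took the scraper off first and put it straight into its pocket, then did the lens, then the caliper.

**Last checks, top view:**
- **Position:** all three tools are within 1 mm of their pocket points, at both the origin and the head point.
- **Height:** the grip tops measure 23–25 mm (24 when fully down), and the blade, lens head and caliper jaws are at their seated heights. None of the tools shows any tilt.
- **Bystanders:** the jar, vial and bone are within about 2 mm of their starting readings, and the arm is clear of everything.

**What failed or disagreed:**
- **First scraper grasp:** I lifted before the fingers had closed. The scraper stayed where it was, and the second grasp held.
- **Lens measurement:** my first measurement over the lens's pocket was taken while the arm was still settling. I repeated it lower down before placing the lens.
- **Side camera:** it reads about 2 mm low in height. In the last check it put the tools up to 3.6 mm from their pocket points, which is still within the limits. I relied on the top camera.
- **Caliper placing:** the arm hid the caliper from the top camera while it was held. I placed it from the grasp offset and the side view, and confirmed it from above afterwards.
- **Phone:** the finder missed it in the last top view, so I checked it only in the side view, where it was unmoved.

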